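# Wedge the knock-down tool rack tight and hang up the meat pounder

## Task

The little oak tool rack has just been put together and the wedge at its left end still stands proud. Take the meat pounder by its black handle and knock that wedge fully home with the pounder's flat disc, in short taps and not in one long push: lift the disc clear of the wedge at least once while the wedge is on its way in. Then hang the pounder by its collar in the rack's free slanted fork and let go, without touching the wedge with the fingers and without disturbing the other things on the worktop.

Things in the scene. Friction and masses are not known exactly. Their poses are not given: they have to be found in the camera images.
- rack: Fixed, low pale-oak rack, 360 mm long (y), 80 mm deep (x), two uprights 140 mm high. Origin on the worktop under its middle; z up, -x its front (to the robot), +y its left end. A beam (30 mm thick, 83 to 127 mm high) joins the uprights at y = +-126 mm. A dark wedge stands in the slotted tenon outside each upright: the right one (y -145 mm) is home, top 160 mm high; the left one stands proud.
- wedge (a joint): How far the left wedge is in, m: 0 = 30 mm proud, 0.030 = home, where it stops hard, its top level with the right one's. Starts 0 to 0.008 in. Slides straight down, stays where it is left, takes about 9 N at first, 12 N at the end. It draws the left upright up to 4 mm against the beam.
- wedge_top (a point): Centre of the left wedge's flat top, 12 mm (rack's x) by 30 mm (rack's y); moves with the wedge: 190 mm high at joint value 0, 160 mm at home. At rack x 0, y +145 mm. Axes as the rack's.
- fork (a point): The free fork (left, rack y +50 mm): point midway between its prongs at their root on the beam's front, 100 mm high. Axes as the rack's. The prongs run to -x and rise at 25 degrees: 8 mm steel bars, 24 mm clear between, tips 65 mm out, splayed. The pounder's neck goes between, its collar rests on them; hung 40 mm out along x it leans some 8 degrees, its underside about 50 mm over the worktop.
- muddler: Wooden muddler, 153 mm long, 42 mm across its collar, that hangs in the rack's right fork (100 mm to the right of the free one); fixed there. Origin at its underside, 47 mm high; its top is 200 mm high.
- pounder: Loose meat pounder, 0.36 to 0.6 kg, 153 mm tall, standing on its steel disc. Origin at the centre of the disc's underside, z along the handle. Disc 72 mm across, 22 mm thick; neck 16 mm across up to 66 mm; collar 42 mm across, conical below (66 to 76 mm), its top ending at 86 mm; round black handle, 27 to 29 mm across, from 86 to 153 mm. Round: its yaw does not matter.
- pounder_grip (a point): Point on the pounder's axis in the middle of the black handle, 112 mm above the disc's underside; axes as the pounder's.
- pepper_mill: Loose wooden pepper mill, 58 mm across, 150 mm high, a bystander behind the rack. Origin at its underside.
- mustard_jar: Loose glass jar with a green lid, 70 mm across, 84 mm high, a bystander behind the rack. Origin at its underside.
- tin: Loose food tin with a metal lid, 58 mm across, 72 mm high, a bystander behind the rack. Origin at its underside.
Things that resemble listed ones, but are neither listed nor needed, are in the scene too. Several things have the shape of the pounder; the one meant has the colours described above.

How it is judged:
On the way, in this order (a step that is already met when the one before it is completed fails the run):
1. the wedge has gone in by at least 4 mm, still stands at least 4 mm proud, and the pounder is clear of it (distance of wedge_top from where it was at the start of the episode above 0.004 m and value of joint wedge below 0.026 m and z of pounder in the frame of wedge_top above 0.003 m and contact force between pounder and wedge below 0.1 N), for 0.05 s.
2. the wedge is home (within 1.5 mm) (value of joint wedge above 0.0285 m), for 0.2 s.
At the end, for the whole second after the job is handed in: The left wedge is home (within 1.5 mm of its stop) and the pounder hangs at rest by its collar between the prongs of the free fork, its disc at least 20 mm off the worktop, within 20 degrees of upright, released (value of joint wedge above 0.0285 m and x of pounder in the frame of fork between -0.075 and -0.005 m and y of pounder in the frame of fork between -0.015 and 0.015 m and height (world z) of pounder between 0.02 and 0.085 m and angle between pounder's own z axis and vertical below 0.35 rad and contact force between pounder and rack above 2 N and linear speed of pounder below 0.03 m/s); the robot touches nothing.
It fails at once if the fingers push the wedge (contact force between the fingers and wedge above 1 N).
It fails at once if a bystander is moved by more than 30 mm (distance of any of pepper_mill, mustard_jar, tin from where it was at the start of the episode above 0.03 m).
It also fails if it takes over 51 s, if anything falls off the work surface, if the arm or the gripper's body presses on something with over 40 N, if the wrist force passes 120 N, or if a joint passes its speed limit or range.

## Robot

A 6-joint arm with a two-finger parallel gripper is mounted at the origin on the work surface; the furniture and walls round the work are solid. World frame = base frame: x ahead of the robot, y to its left, z up, the work surface at z = 0. Lengths are in m, angles in rad, forces in N, time in s.
With the tool pointing down it reaches from about 0.35 to 0.775 m from the base axis. Payload 5.5 kg.
Tool frame: the origin (TCP) lies between the finger pads; the fingertips stand 14 mm ahead of it and the grasp point (between the pads) lies 5 mm behind it (manip.tip_extent is the distance from the TCP to the fingertips, in m); z points along the fingers, y is the line along which they close (so a half turn about z gives the same grasp; the last joint's range is limited). The gripper opens to 85 mm and grips with 20 to 120 N. Pads are 22 mm wide; open, the fingers measure 114 mm over their backs; the gripper's body (76 mm by 85 mm) begins 54 mm behind the grasp point. The pads swing forward as they close: fully open they stand 13 mm farther back than shut.
Start: joints at [1.055, 0.313, 0.046, 1.304, 0, 1.431], TCP at [0.211, 0.535, 0.218] pointing down, gripper open.
Joint ranges: [-2.76, 2.76], [-0.86, 1.69], [-1.03, 1.26], [-2.2, 2.34], [-1.47, 1.5], [-3.14, 3.14]. Speed limits (rad/s): [2.57, 2.57, 3.14, 3.14, 3.14, 3.14].

## Interface

Orientations are given as a unit quaternion [w, x, y, z].
In Python, from station import manip gives the robot as it stands. The module is installed in compiled form; this text tells all that it offers.
- The arm moves only by the tool drive_tool, never from a script. Its argument "motion" is a list of rows, each a list of 7 numbers: the shift along the world's x, y, z normalised to -1 to 1, where 1 is 300 mm, then the turn, a rotation vector about the world's x, y, z normalised to -1 to 1, where 1 is 0.5 rad, then the opening, from -1 (shut) to 1 (fully open), so that 0 is half open. In form: [[dx, dy, dz, wx, wy, wz, fingers], ...]. A call has 1 to 20 rows; each row is the pose to reach, as a shift and turn from the pose commanded when the call began; what a row does not reach only later rows make up. A row lasts 1/12 s, in which the tool goes at most 41.7 mm and 7.16 degrees, less where a joint would pass 70% of its speed; a pose out of reach is approached as far as the arm can. A call with a number of a shift or a turn outside -1 to 1 is refused whole. A call with a gripper value outside its range is refused whole. The fingers move at their own pace and stop on an object; "grip_force" is the grip in N (left out, the last holds). Time passes only in rows, so rows that repeat a pose let the fingers close. It gives the time, the measured TCP pose, the force, the opening and the grip force at its end, in the units of the state.
- manip.read_state(): the state, without advancing time (a new reading comes with each control period).
- manip.camera(name): name is "scene" or "top" or "wrist"; returns (picture, depth): 480x640x3 uint8, red, green, blue; 480x640 float32, m along the optical axis (not along the pixel's ray), 0 where there is no reading.
- manip.camera_info(name): a dict with "K" (3x3 intrinsics, pixels), "view" (4x4, takes a point from world to camera coordinates). Camera axes: x right, y down, z forward; pixel columns grow to the right and rows downward; lengths in m; the calibration is good to about 2 mm. The wrist camera is an equidistant fisheye: a pixel r from the principal point sees the ray r / f radians off the axis. A picture is of the moment at which its call begins: read the wrist's pose just before it. camera_info takes no time and is no camera call; for the wrist camera it gives the pose at the moment of the call.
- manip.job_done(): hands the job in; it is judged then, once.
The state is a dict: "t": time; "q": joint angles; "qvel": joint speeds; "effort": joint torques, N m; "tcp_pos": TCP position; "ee_rot": TCP orientation; "contact_force": force on the tool from outside, world axes, zero at the start; "wrist_torque": the same for the moment, N m; "grip_width": finger opening in m; "grasp_force": force on a finger pad.
Only numpy, scipy, OpenCV 4.12 (cv2) and the standard library are available. Lean on these libraries where they do the work, as an engineer would, in place of code of your own. Each camera call takes 0.05 s, during which the arm holds its last target. There are 200 camera calls.

## Working session

There is one attempt and no reset: what is moved stays moved. The work goes in short steps, Python scripts to look and compute and a tool call to move; the robot and the scene stay as the last step left them, time stands still between calls to the robot, and variables do not carry over. Pictures are saved under pics/ and viewed, at most 10 in all, crops included, and the job is handed in when it is done.

Besides the shell and the picture viewer there is one more tool, called after "Request:" as name(argument=value, ...), one argument or row to a line, values as JSON. drive_tool: Moves the arm, as the interface text tells. Scaled input: -1 to 1 covers 300 mm each way for a shift and 0.5 rad each way for a turn. Its arguments: {"type":"object","properties":{"motion":{"type":"array"},"grip_force":{"type":"number"}},"required":["motion"]}

```bash
mkdir -p pics; cat > h.py <<'E'
import numpy as np, cv2
from station import manip
def grab(n):
    i=manip.camera_info(n); p,d=manip.camera(n); return p,d,np.array(i["K"]),np.array(i["view"])
def cloud(d,K,V):
    v,u=np.mgrid[:480,:640]
    P=np.stack([(u-K[0,2])/K[0,0]*d,(v-K[1,2])/K[1,1]*d,d],-1)
    R,t=V[:3,:3],V[:3,3]
    return (P-t)@R
E
python3 - <<'E'
from h import *
print(manip.read_state())
for n in("scene","top"):
    p,d,K,V=grab(n); np.savez(n+".npz",p=p,d=d,K=K,V=V); cv2.imwrite(f"pics/{n}0.png",p[...,::-1]); print(K,V, (d>0).mean())
E
```

```text
{'t': 0.0, 'q': array([1.05542447e+00, 3.13989389e-01, 4.49761445e-02, 1.30357597e+00,
       2.44196086e-05, 1.43122440e+00]), 'qvel': array([-0.00147597,  0.00164343,  0.00015392,  0.00020294, -0.0008924 ,
       -0.0018422 ]), 'effort': array([-4.22994381e-04, -4.80624390e+01,  2.98535943e+01,  1.94518251e-02,
       -1.63560126e-04,  2.42801065e-06]), 'tcp_pos': array([0.21076063, 0.53441812, 0.21741398]), 'ee_rot': array([-2.99901978e-04,  1.86796170e-01,  9.82398283e-01, -8.44877031e-04]), 'contact_force': array([-0.52622696, -0.33830904, -0.79912099]), 'wrist_torque': array([ 0.04746206,  0.0183937 , -0.0402409 ]), 'grasp_force': 0.0, 'grip_width': 0.0853049913766821}
[[551.84492102   0.         322.17696952]
 [  0.         551.84492102 230.6959666 ]
 [  0.           0.           1.        ]] [[-0.73015038 -0.68313602 -0.01433898  0.33909449]
 [-0.58800297  0.63888255 -0.49606611  0.50382681]
 [ 0.34804155 -0.3537715  -0.86816635  1.21168363]
 [ 0.          0.          0.          1.        ]] 0.9961328125
[[442.14430203   0.         311.4637237 ]
 [  0.         442.14430203 249.3888198 ]
 [  0.           0.           1.        ]] [[ 0.01271085 -0.99976843  0.0173642  -0.13596326]
 [-0.98175108 -0.01577332 -0.18951522  0.57661437]
 [ 0.18974522 -0.01463843 -0.98172423  0.88681422]
 [ 0.          0.          0.          1.        ]] 0.7774934895833333
```

View pics/scene0.png

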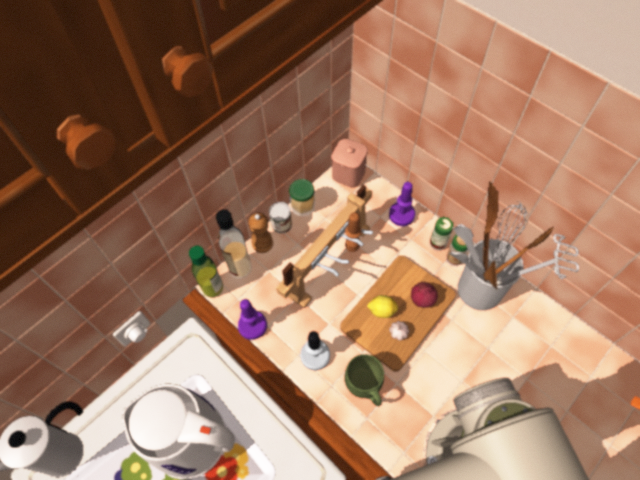

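View pics/top0.png

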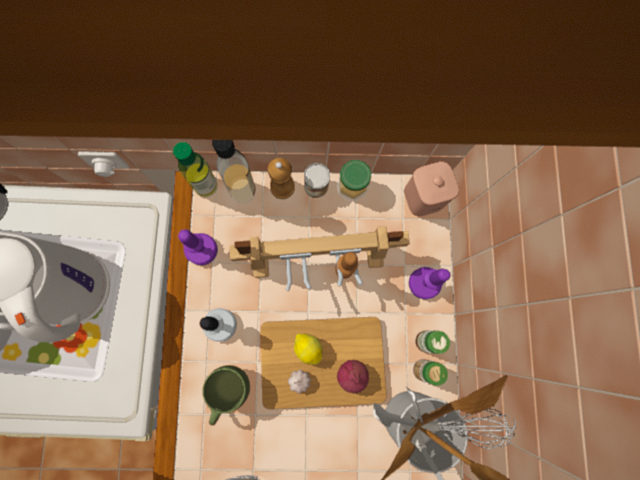

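The scene shows the steel pounder with black handle at (315,350), the left wedge at (288,273) and the free fork at (330,262). In the top view the pounder is at (218,324), the left wedge at (243,247), the right wedge at (398,240) and the free fork at (298,270). A wall cabinet overhangs the back.

```bash
python3 - <<'E'
from h import *
D={n:np.load(n+".npz") for n in("scene","top")}
C={n:cloud(z['d'],z['K'],z['V']) for n,z in D.items()}
def box(n,u0,u1,v0,v1): 
    return C[n][v0:v1,u0:u1].reshape(-1,3), D[n]['p'][v0:v1,u0:u1].reshape(-1,3).astype(int)
# pounder handle (black) and disc
for n,b in(("top",(195,240,305,345)),("scene",(295,335,325,372))):
    P,c=box(n,*b); 
    z=P[:,2]
    hn=(c.max(1)<60)&(z>.08)
    print(n,"handle",hn.sum(),P[hn].min(0).round(3),P[hn].max(0).round(3))
    m=(z>.015)&(z<.03)
    q=P[m]; print(" disc",m.sum(),q.min(0).round(3),q.max(0).round(3)) 
    if m.sum()>5: print(cv2.minEnclosingCircle(q[:,:2].astype(np.float32)))
# wedge tops
for n,b in(("top",(225,258,230,265)),("top",(380,415,225,255)),("scene",(278,302,258,292)),("scene",(350,375,180,210))):
    P,c=box(n,*b); dk=(c.max(1)<95)&(P[:,2]>.1); q=P[dk]
    print(n,b,dk.sum(), "z pct",np.percentile(q[:,2],[50,90,97]).round(3))
    t=q[q[:,2]>np.percentile(q[:,2],90)-.006]; print("  top",t.min(0).round(3),t.max(0).round(3),t.mean(0).round(4))
# beam from top
P,c=box("top",262,375,225,265); m=(P[:,2]>.117)&(P[:,2]<.135); q=P[m]
print("beam",m.sum(),cv2.minAreaRect(q[:,:2].astype(np.float32)),q[:,2].mean())
# all: uprights
P,c=box("top",225,415,220,280); m=(P[:,2]>.133)&(P[:,2]<.147); print("up", [ (g.min(0).round(3),g.max(0).round(3)) for g in (P[m&(P[:,1]>.1)],P[m&(P[:,1]<-.02)]) if len(g)])
# cabinet
P,c=box("top",150,480,0,140); print("cab",np.percentile(P[P[:,2]>.2],[0,50,100],axis=0).round(3))
P,c=box("scene",100,380,0,150); m=P[:,2]>.2; print(np.percentile(P[m],[0,1,5,50,95,100],axis=0).round(3))
big=[cv2.resize(D["top"]['p'][200:350,180:420],None,fx=2,fy=2,interpolation=2),cv2.resize(D["scene"]['p'][170:380,230:420],(480,530))]
im=np.zeros((530,780,3),np.uint8)
E
```

```text
top handle 189 [0.408 0.054 0.097] [0.43  0.076 0.157]
 disc 532 [0.384 0.033 0.015] [0.454 0.101 0.027]
((0.4189032018184662, 0.06830663979053497), 0.036078356206417084)
scene handle 143 [0.406 0.066 0.099] [0.427 0.086 0.159]
 disc 465 [0.384 0.036 0.015] [0.456 0.107 0.03 ]
((0.4201306104660034, 0.07208486646413803), 0.0361303985118866)
top (225, 258, 230, 265) 95 z pct [0.162 0.188 0.189]
  top [ 0.555 -0.011  0.184] [0.558 0.012 0.191] [5.564e-01 1.000e-04 1.879e-01]
top (380, 415, 225, 255) 61 z pct [0.148 0.16  0.162]
  top [ 0.584 -0.298  0.155] [ 0.591 -0.272  0.164] [ 0.5863 -0.2847  0.1585]
scene (278, 302, 258, 292) 138 z pct [0.165 0.189 0.191]
  top [ 0.556 -0.005  0.184] [0.563 0.019 0.193] [0.5591 0.0081 0.1889]
scene (350, 375, 180, 210) 61 z pct [0.151 0.162 0.164]
  top [ 0.585 -0.291  0.157] [ 0.594 -0.271  0.166] [ 0.5893 -0.2804  0.1606]
beam 1903 ((0.5607472658157349, -0.14174197614192963), (0.06235262751579285, 0.22637023031711578), 5.709140300750732) 0.12655800088441582
up [(array([ 0.506, -0.3  ,  0.133]), array([ 0.612, -0.02 ,  0.147]))]
cab [[ 0.4   -0.149  0.895]
 [ 0.4   -0.114  0.982]
 [ 0.44  -0.081  0.982]]
[[ 0.122 -0.45   0.2  ]
 [ 0.395 -0.445  0.216]
 [ 0.418 -0.443  0.275]
 [ 0.435  0.123  0.957]
 [ 0.776  0.231  1.052]
 [ 0.781  0.338  1.307]]
```

Request:
drive_tool(
  motion=[
    [0,0,0.14,0,0,0.2,1],
    [0,0,0.28,0,0,0.4,1],
    [0,0,0.42,0,0,0.6,1],
    [0,0,0.55,0,0,0.8,1],
    [0.05,-0.13,0.55,0,0,0.96,1],
    [0.1,-0.26,0.55,0,0,0.96,1],
    [0.15,-0.39,0.55,0,0,0.96,1],
    [0.2,-0.52,0.55,0,0,0.96,1],
    [0.25,-0.64,0.55,0,0,0.96,1],
    [0.3,-0.76,0.55,0,0,0.96,1],
    [0.35,-0.88,0.55,0,0,0.96,1],
    [0.4,-1,0.55,0,0,0.96,1],
    [0.4,-1,0.55,0,0,0.96,1],
  ],
)

```text
t: 1.18
tcp_pos: [0.3331, 0.2297, 0.3832]
ee_rot: [0.0, -0.048, 0.999, -0.001]
contact_force: [0.2, 0.6, 0.7]
grip_width: 0.0856
grasp_force: 0.0
```

Request:
drive_tool(
  motion=[
    [0.08,-0.13,-0.05,0,0,0,1],
    [0.16,-0.26,-0.1,0,0,0,1],
    [0.23,-0.39,-0.15,0,0,0,1],
    [0.29,-0.5,-0.25,0,0,0,1],
    [0.29,-0.54,-0.37,0,0,0,1],
    [0.29,-0.54,-0.37,0,0,0,1],
    [0.29,-0.54,-0.37,0,0,0,1],
    [0.29,-0.54,-0.37,0,0,0,1],
  ],
)

```text
t: 1.85
tcp_pos: [0.4173, 0.0728, 0.2718]
ee_rot: [-0.001, -0.051, 0.999, 0.0]
contact_force: [-0.2, -0.2, 0.8]
grip_width: 0.0855
grasp_force: 0.0
```

```bash
python3 - <<'E'
from h import *
s=manip.read_state(); p,d,K,V=grab("wrist"); np.savez("w.npz",p=p,d=d,K=K,V=V)
cv2.imwrite("pics/w1.png",p[...,::-1]); print(s['tcp_pos'],K,V.round(3),(d>0).mean())
E
```

```text
[0.41734855 0.07284489 0.27183152] [[371.64829954   0.         322.09329608]
 [  0.         371.64829954 240.15150389]
 [  0.           0.           1.        ]] [[-0.104  0.995  0.002 -0.03 ]
 [ 0.957  0.1    0.272 -0.456]
 [ 0.27   0.03  -0.962  0.316]
 [ 0.     0.     0.     1.   ]] 0.9886979166666666
```

View pics/w1.png

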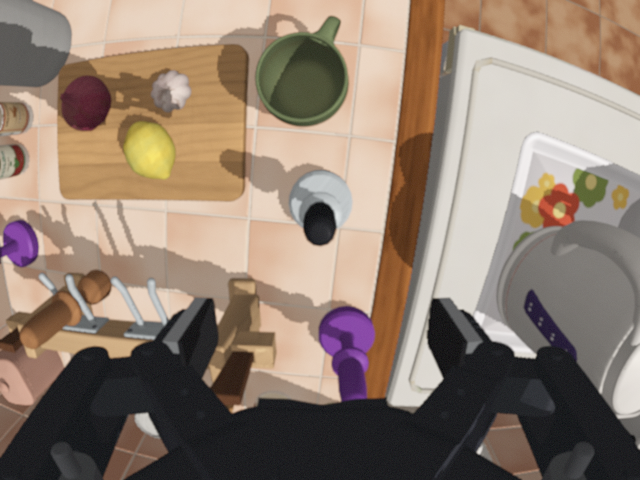

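The wrist view shows the black handle top at about (320,225), its disc at (320,200), and the wedge at (233,375) with the free fork at (140,305).

```bash
cat >> h.py <<'E'
def wcloud(d,K,V):
    v,u=np.mgrid[:480,:640]
    x=(u-K[0,2])/K[0,0]; y=(v-K[1,2])/K[1,1]; r=np.hypot(x,y)+1e-9; s=np.tan(r)/r
    P=np.stack([x*s*d,y*s*d,d],-1)
    return (P-V[:3,3])@V[:3,:3]
E
python3 - <<'E'
from h import *
z=np.load("w.npz"); P=wcloud(z['d'],z['K'],z['V']); p=z['p'].astype(int)
def rep(n,m):
    q=P[m]
    if len(q)>4: print(n,len(q),q.min(0).round(4),q.max(0).round(4),np.median(q,0).round(4),[np.round(a,4) for a in cv2.minEnclosingCircle(q[:,:2].astype(np.float32))])
b=np.zeros((480,640),bool); b[160:255,280:360]=1
dk=p.max(2)<70
rep("htop",b&(P[...,2]>.148)&dk); rep("disc",b&(P[...,2]>.017)&(P[...,2]<.027))
rep("handle",b&(P[...,2]>.09)&dk)
b[:]=0; b[340:405,205:262]=1
br=(p[...,0]<110)&b
rep("wedge",br&(P[...,2]>.15)); rep("wtop",b&(P[...,2]>.182)&(P[...,2]<.2))
b[:]=0; b[270:335,100:170]=1
g=b&(p.max(2)-p.min(2)<45)&(P[...,2]>.09)&(P[...,2]<.15)
for lo in np.arange(.09,.14,.01): rep("fork%.2f"%lo,g&(P[...,2]>=lo)&(P[...,2]<lo+.01))
E
```

```text
htop 681 [0.3481 0.059  0.148 ] [0.4298 0.0824 0.428 ] [0.4172 0.0707 0.1525] [array([0.3889, 0.0683]), np.float64(0.0411)]
disc 1675 [0.3832 0.0359 0.0171] [0.4488 0.1066 0.0249] [0.4048 0.0696 0.0221] [array([0.4192, 0.0713]), np.float64(0.0361)]
handle 1061 [0.3481 0.0577 0.0949] [0.4298 0.0831 0.428 ] [0.413  0.0703 0.1507] [array([0.3889, 0.0683]), np.float64(0.0411)]
wedge 1512 [ 0.3481 -0.0089  0.1501] [0.567  0.0654 0.428 ] [0.5556 0.0141 0.1859] [array([0.4575, 0.0356]), np.float64(0.1136)]
wtop 352 [ 0.5536 -0.0076  0.1821] [0.567  0.0195 0.1906] [0.5576 0.0092 0.1885] [array([0.5607, 0.0059]), np.float64(0.0141)]
fork0.09 191 [ 0.5524 -0.1719  0.0901] [ 0.5654 -0.0847  0.0999] [ 0.5601 -0.1298  0.0956] [array([ 0.5572, -0.1283]), np.float64(0.0439)]
fork0.10 303 [ 0.533  -0.1663  0.1   ] [ 0.5648 -0.0732  0.11  ] [ 0.555  -0.1099  0.1058] [array([ 0.5465, -0.1202]), np.float64(0.0481)]
fork0.11 467 [ 0.5137 -0.1604  0.11  ] [ 0.5646 -0.0738  0.12  ] [ 0.5523 -0.1073  0.1153] [array([ 0.539 , -0.1182]), np.float64(0.0489)]
fork0.12 336 [ 0.4879 -0.1554  0.12  ] [ 0.5643 -0.0761  0.13  ] [ 0.512  -0.1092  0.124 ] [array([ 0.5293, -0.1158]), np.float64(0.0529)]
fork0.13 234 [ 0.482 -0.123  0.13 ] [ 0.5051 -0.0752  0.137 ] [ 0.4915 -0.1123  0.1334] [array([ 0.4876, -0.0991]), np.float64(0.0241)]
```

Request:
drive_tool(
  motion=[
    [0.006,-0.006,-0.12,0,0,0,1],
    [0.006,-0.006,-0.24,0,0,0,1],
    [0.006,-0.006,-0.36,0,0,0,1],
    [0.006,-0.006,-0.46,0,0,0,1],
    [0.006,-0.006,-0.54,0,0,0,1],
    [0.006,-0.006,-0.54,0,0,0,1],
    [0.006,-0.006,-0.54,0,0,0,-0.6],
    [0.006,-0.006,-0.54,0,0,0,-0.6],
    [0.006,-0.006,-0.54,0,0,0,-0.6],
    [0.006,-0.006,-0.54,0,0,0,-0.6],
    [0.006,-0.006,-0.54,0,0,0,-0.6],
    [0.006,-0.006,-0.54,0,0,0,-0.6],
    [0.006,-0.006,-0.54,0,0,0,-0.6],
    [0.006,-0.006,-0.54,0,0,0,-0.6],
  ],
  grip_force=90,
)

```text
t: 3.07
tcp_pos: [0.4213, 0.071, 0.1124]
ee_rot: [0.002, -0.052, 0.999, -0.0]
contact_force: [-1.6, 0.9, 10.3]
grip_width: 0.0241
grasp_force: 88.0
```

Request:
drive_tool(
  motion=[
    [0,0,0.05,0,0,0,-0.6],
    [0,0,0.17,0,0,0,-0.6],
    [0,0,0.29,0,0,0,-0.6],
    [0,0,0.41,0,0,0,-0.6],
    [0,0,0.53,0,0,0,-0.6],
    [0,0,0.65,0,0,0,-0.6],
    [0,0,0.76,0,0,0,-0.6],
    [0.08,-0.04,0.76,0,0,0,-0.6],
    [0.17,-0.08,0.76,0,0,0,-0.6],
    [0.26,-0.12,0.76,0,0,0,-0.6],
    [0.35,-0.16,0.76,0,0,0,-0.6],
    [0.42,-0.2,0.76,0,0,0,-0.6],
    [0.46,-0.217,0.76,0,0,0,-0.6],
    [0.46,-0.217,0.76,0,0,0,-0.6],
    [0.46,-0.217,0.76,0,0,0,-0.6],
    [0.46,-0.217,0.76,0,0,0,-0.6],
  ],
)

```text
t: 4.4
tcp_pos: [0.5567, 0.0063, 0.3378]
ee_rot: [-0.001, -0.052, 0.999, 0.0]
contact_force: [0.3, -0.1, -5.7]
grip_width: 0.0244
grasp_force: 90.1
```

```bash
python3 - <<'E'
from h import *
s=manip.read_state(); print({k:np.round(s[k],4) for k in('tcp_pos','ee_rot','contact_force','wrist_torque','grip_width')})
p,d,K,V=grab("scene"); np.savez("scene2.npz",p=p,d=d,K=K,V=V)
C=cloud(d,K,V)
g=(np.abs(C[...,0]-.56)<.06)&(np.abs(C[...,1]-.006)<.06)
for lo in np.arange(.175,.30,.008):
    q=C[g&(C[...,2]>=lo)&(C[...,2]<lo+.008)]
    if len(q)>3: print(round(lo,3),len(q),q.min(0).round(3),q.max(0).round(3))
pt=np.array([.56,.006,.25,1]);c=V@pt;u=K@(c[:3]/c[2]);print(u)
u=u[:2].astype(int); cr=p[max(0,u[1]-75):u[1]+75,u[0]-75:u[0]+75]
cv2.imwrite("pics/s2.png",cv2.resize(cr,(600,600),interpolation=2)[...,::-1])
E
```

```text
{'tcp_pos': array([0.5567, 0.0063, 0.3378]), 'ee_rot': array([-1.200e-03, -5.210e-02,  9.986e-01,  4.000e-04]), 'contact_force': array([ 0.3468, -0.1421, -5.692 ]), 'wrist_torque': array([-0.0007, -0.0028, -0.0345]), 'grip_width': np.float64(0.0244)}
0.223 17 [ 0.519 -0.011  0.226] [0.564 0.042 0.231]
0.231 50 [ 0.518 -0.013  0.231] [0.568 0.043 0.239]
0.239 217 [ 0.518 -0.029  0.239] [0.592 0.043 0.247]
0.247 398 [ 0.519 -0.025  0.247] [0.586 0.042 0.255]
0.255 15 [0.547 0.004 0.255] [0.557 0.016 0.262]
0.263 12 [0.547 0.004 0.263] [0.557 0.016 0.271]
0.271 9 [0.547 0.008 0.271] [0.555 0.015 0.278]
0.295 6 [0.536 0.005 0.3  ] [0.565 0.027 0.303]
[286.17189634 255.9602177    1.        ]
```

View pics/s2.png

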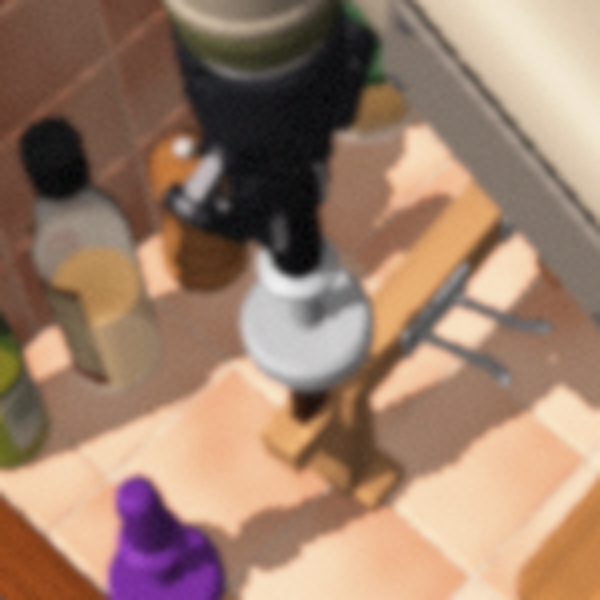

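The disc hangs level, just over the wedge (its foot visible at (305,400) in the crop). First tap.

Request:
drive_tool(
  motion=[
    [0.01,0,-0.05,0,0,0,-0.6],
    [0.01,0,-0.1,0,0,0,-0.6],
    [0.01,0,-0.13,0,0,0,-0.6],
    [0.01,0,-0.15,0,0,0,-0.6],
    [0.01,0,-0.165,0,0,0,-0.6],
    [0.01,0,-0.165,0,0,0,-0.6],
    [0.01,0,-0.165,0,0,0,-0.6],
  ],
)

```text
t: 5.03
tcp_pos: [0.5607, 0.0064, 0.2897]
ee_rot: [0.001, -0.052, 0.999, 0.0]
contact_force: [-0.7, 0.8, 0.5]
grip_width: 0.0246
grasp_force: 90.9
```

Request:
drive_tool(
  motion=[
    [0,0,0.04,0,0,0,-0.6],
    [0,0,0.08,0,0,0,-0.6],
    [0,0,0.08,0,0,0,-0.6],
    [0,0,0.08,0,0,0,-0.6],
  ],
)

```text
t: 5.37
tcp_pos: [0.5613, 0.0058, 0.3127]
ee_rot: [0.0, -0.052, 0.999, -0.0]
contact_force: [-0.2, -0.4, -5.2]
grip_width: 0.0245
grasp_force: 90.1
```

```bash
python3 - <<'E'
from h import *
s=manip.read_state(); print({k:np.round(s[k],4) for k in('tcp_pos','contact_force','wrist_torque')})
p,d,K,V=grab("scene"); C=cloud(d,K,V)
g=(np.abs(C[...,0]-.56)<.03)&(np.abs(C[...,1]-.006)<.03)&(p.max(2)<95)&(C[...,2]<.2)&(C[...,2]>.13)
print(g.sum(),np.percentile(C[g],[50,95,100],axis=0).round(3))
pt=np.array([.56,.006,.2,1]);c=V@pt;u=(K@(c[:3]/c[2]))[:2].astype(int)
cv2.imwrite("pics/s3.png",cv2.resize(p[u[1]-50:u[1]+50,u[0]-50:u[0]+50],(600,600),interpolation=2)[...,::-1])
E
```

```text
{'tcp_pos': array([0.5613, 0.0058, 0.3127]), 'contact_force': array([-0.159 , -0.4294, -5.247 ]), 'wrist_torque': array([ 0.0257, -0.1183,  0.0005])}
13 [[0.557 0.018 0.135]
 [0.563 0.019 0.146]
 [0.563 0.019 0.147]]
```

View pics/s3.png

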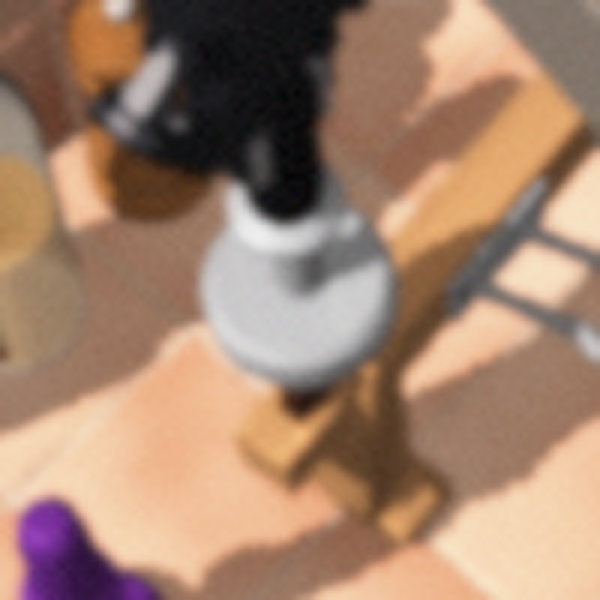

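Request:
drive_tool(
  motion=[
    [-0.003,0,-0.05,0,0,0,-0.6],
    [-0.003,0,-0.08,0,0,0,-0.6],
    [-0.003,0,-0.1,0,0,0,-0.6],
    [-0.003,0,-0.12,0,0,0,-0.6],
    [-0.003,0,-0.13,0,0,0,-0.6],
    [-0.003,0,-0.14,0,0,0,-0.6],
    [-0.003,0,-0.14,0,0,0,-0.6],
    [-0.003,0,-0.14,0,0,0,-0.6],
  ],
)

```text
t: 6.08
tcp_pos: [0.5606, 0.006, 0.2724]
ee_rot: [0.002, -0.052, 0.999, -0.0]
contact_force: [-0.7, 0.4, 5.4]
grip_width: 0.0244
grasp_force: 91.4
```

Request:
drive_tool(
  motion=[
    [0,0,-0.004,0,0,0,-0.6],
    [0,0,-0.008,0,0,0,-0.6],
    [0,0,-0.008,0,0,0,-0.6],
  ],
)

```text
t: 6.33
tcp_pos: [0.5617, 0.006, 0.2723]
ee_rot: [0.004, -0.052, 0.999, -0.0]
contact_force: [-1.7, 0.7, 15.0]
grip_width: 0.0242
grasp_force: 92.6
```

Request:
drive_tool(
  motion=[
    [0,0,-0.005,0,0,0,-0.6],
    [0,0,-0.008,0,0,0,-0.6],
    [0,0,-0.008,0,0,0,-0.6],
    [0,0,-0.008,0,0,0,-0.6],
  ],
)

```text
t: 6.67
tcp_pos: [0.5626, 0.006, 0.2723]
ee_rot: [0.006, -0.052, 0.999, -0.001]
contact_force: [-2.0, 1.6, 24.3]
grip_width: 0.0242
grasp_force: 93.6
```

Wedge is on its stop. Lifting and going in front of the fork.

Request:
drive_tool(
  motion=[
    [0,0,0.08,0,0,0,-0.6],
    [0,0,0.17,0,0,0,-0.6],
    [-0.08,-0.07,0.17,0,0,0,-0.6],
    [-0.16,-0.15,0.17,0,0,0,-0.6],
    [-0.24,-0.23,0.17,0,0,0,-0.6],
    [-0.32,-0.3,0.17,0,0,0,-0.6],
    [-0.38,-0.357,0.16,0,0,0,-0.6],
    [-0.385,-0.357,0.06,0,0,0,-0.6],
    [-0.385,-0.357,-0.05,0,0,0,-0.6],
    [-0.385,-0.357,-0.15,0,0,0,-0.6],
    [-0.385,-0.357,-0.24,0,0,0,-0.6],
    [-0.385,-0.357,-0.3,0,0,0,-0.6],
    [-0.385,-0.357,-0.3,0,0,0,-0.6],
    [-0.385,-0.357,-0.3,0,0,0,-0.6],
  ],
)

```text
t: 7.83
tcp_pos: [0.4429, -0.1005, 0.1749]
ee_rot: [-0.002, -0.052, 0.999, 0.001]
contact_force: [-0.1, 0.3, -4.7]
grip_width: 0.0244
grasp_force: 90.1
```

```bash
python3 - <<'E'
from h import *
s=manip.read_state(); print({k:np.round(s[k],4) for k in('tcp_pos','ee_rot','contact_force','wrist_torque')})
for n in("scene","top"):
    p,d,K,V=grab(n); C=cloud(d,K,V); np.savez(n+"4.npz",p=p,d=d,K=K,V=V)
    a=s['tcp_pos']-[0,0,.112]
    m=(np.hypot(C[...,0]-a[0],C[...,1]-a[1])<.05)&(C[...,2]>.078)&(C[...,2]<.098)
    q=C[m]; print(n,m.sum(),q.min(0).round(4),q.max(0).round(4),np.percentile(q[:,2],90),cv2.minEnclosingCircle(q[:,:2].astype(np.float32)))
    # wedge tops
    for x,y in((.56,.006),(.588,-.282)):
        g=(np.abs(C[...,0]-x)<.02)&(np.abs(C[...,1]-y)<.022)&(p.max(2)<95)&(C[...,2]>.145)&(C[...,2]<.2)
        if g.sum(): print(" wedge",g.sum(),C[g].min(0).round(3),C[g].max(0).round(3))
    # prong points, rack frame about root
    th=np.radians(6);X=np.array([np.cos(th),np.sin(th)]);Y=np.array([-np.sin(th),np.cos(th)])
    L=C[...,:2]-[.555,-.090]; lx=L@X; ly=L@Y
    for o in(-.06,-.05,-.04,-.03):
        zc=.1-o*np.tan(np.radians(25))
        m=(np.abs(lx-o)<.005)&(np.abs(ly)<.045)&(np.abs(C[...,2]-zc)<.010)
        print(o,sorted((ly[m]*1000).round(0).astype(int).tolist()))
p=np.load("top4.npz")['p']; cv2.imwrite("pics/t4.png",cv2.resize(p[220:340,240:400],(800,600),interpolation=2)[...,::-1])
E
```

```text
{'tcp_pos': array([ 0.4429, -0.1005,  0.1749]), 'ee_rot': array([-1.800e-03, -5.210e-02,  9.986e-01,  8.000e-04]), 'contact_force': array([-0.0606,  0.285 , -4.6839]), 'wrist_torque': array([-0.0462, -0.0226, -0.0017])}
scene 477 [ 0.4054 -0.1366  0.0781] [ 0.4768 -0.0638  0.098 ] 0.08880490185618682 ((0.4400624632835388, -0.09978169947862625), 0.03702004998922348)
 wedge 50 [ 0.556 -0.005  0.146] [0.564 0.02  0.166]
-0.06 [-20, -19, -18, -17, -15, -15, 12, 15, 16, 16, 16, 16, 17, 17, 19, 19, 20, 21, 21, 21, 23]
-0.05 [-21, -19, -19, -19, -17, -16, -16, -15, -15, -14, -14, -14, 13, 13, 14, 15, 16, 18, 18, 18, 19]
-0.04 [-21, -20, -20, -19, -17, -16, -16, -15, -15, -14, -14, -13, 11, 11, 14, 14, 15, 16, 16, 17, 17, 17, 17, 18]
-0.03 [-24, -20, -20, -19, -18, -17, -17, -17, -15, -15, -15, -14, -14, 13, 13, 13, 14, 14, 16, 16, 16, 17, 19, 19]Traceback (most recent call last):
  File "<stdin>", line 7, in <module>
    return umr_minimum(a, axis, None, out, keepdims, initial, where)
ValueError: zero-size array to reduction operation minimum which has no identity
```

Pounder is 115 mm out and 2–3 mm too far left; correcting it and sliding it in.

Request:
drive_tool(
  motion=[
    [0.001,-0.01,0.017,0,0,0,-0.6],
    [0.001,-0.01,0.017,0,0,0,-0.6],
    [0.04,-0.006,0.017,0,0,0,-0.6],
    [0.08,-0.002,0.017,0,0,0,-0.6],
    [0.12,0.002,0.017,0,0,0,-0.6],
    [0.16,0.007,0.017,0,0,0,-0.6],
    [0.2,0.011,0.017,0,0,0,-0.6],
    [0.24,0.015,0.017,0,0,0,-0.6],
    [0.24,0.015,0.017,0,0,0,-0.6],
    [0.24,0.015,0.017,0,0,0,-0.6],
  ],
)

```text
t: 8.77
tcp_pos: [0.5174, -0.0965, 0.1812]
ee_rot: [0.0, -0.052, 0.999, -0.0]
contact_force: [-0.3, -0.5, -4.8]
grip_width: 0.0243
grasp_force: 90.1
```

No contact. Lowering gently.

Request:
drive_tool(
  motion=[
    [0,0,-0.01,0,0,0,-0.6],
    [0,0,-0.02,0,0,0,-0.6],
    [0,0,-0.03,0,0,0,-0.6],
    [0,0,-0.03,0,0,0,-0.6],
  ],
)

```text
t: 9.1
tcp_pos: [0.5156, -0.0965, 0.1713]
ee_rot: [-0.001, -0.052, 0.999, 0.0]
contact_force: [0.2, 0.2, -5.3]
grip_width: 0.0244
grasp_force: 90.1
```

Request:
drive_tool(
  motion=[
    [0,0,-0.01,0,0,0,-0.6],
    [0,0,-0.015,0,0,0,-0.6],
    [0,0,-0.015,0,0,0,-0.6],
    [0,0,-0.015,0,0,0,-0.6],
  ],
)

```text
t: 9.43
tcp_pos: [0.5165, -0.0967, 0.1678]
ee_rot: [0.0, -0.052, 0.999, -0.0]
contact_force: [-0.3, 0.1, -5.0]
grip_width: 0.0242
grasp_force: 90.2
```

Request:
drive_tool(
  motion=[
    [0,0,-0.005,0,0,0,-0.6],
    [0,0,-0.01,0,0,0,-0.6],
    [0,0,-0.01,0,0,0,-0.6],
    [0,0,-0.01,0,0,0,-0.6],
  ],
)

```text
t: 9.77
tcp_pos: [0.518, -0.0968, 0.1669]
ee_rot: [0.002, -0.052, 0.999, -0.001]
contact_force: [-0.1, 1.1, 7.0]
grip_width: 0.0243
grasp_force: 91.6
```

Request:
drive_tool(
  motion=[
    [0,0,0.003,0,0,0,-0.6],
    [0,0,0.003,0,0,0,-0.6],
    [0,0,0.003,0,0,0,-0.3],
    [0,0,0.003,0,0,0,-0.2],
    [0,0,0.003,0,0,0,0],
    [0,0,0.003,0,0,0,0.2],
    [0,0,0.003,0,0,0,0.2],
    [0,0,0.003,0,0,0,0.2],
    [0,0,0.003,0,0,0,0.2],
    [0,0,0.003,0,0,0,0.2],
  ],
  grip_force=20,
)

```text
t: 10.6
tcp_pos: [0.5164, -0.0966, 0.1654]
ee_rot: [-0.0, -0.052, 0.999, 0.0]
contact_force: [-0.7, 0.0, 0.8]
grip_width: 0.0515
grasp_force: 0.0
```

```bash
python3 - <<'E'
from h import *
p,d,K,V=grab("scene"); 
cv2.imwrite("pics/s5.png",cv2.resize(p[180:320,250:410],(800,600),interpolation=2)[...,::-1])
E
```

```text
(no output)
```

View pics/s5.png

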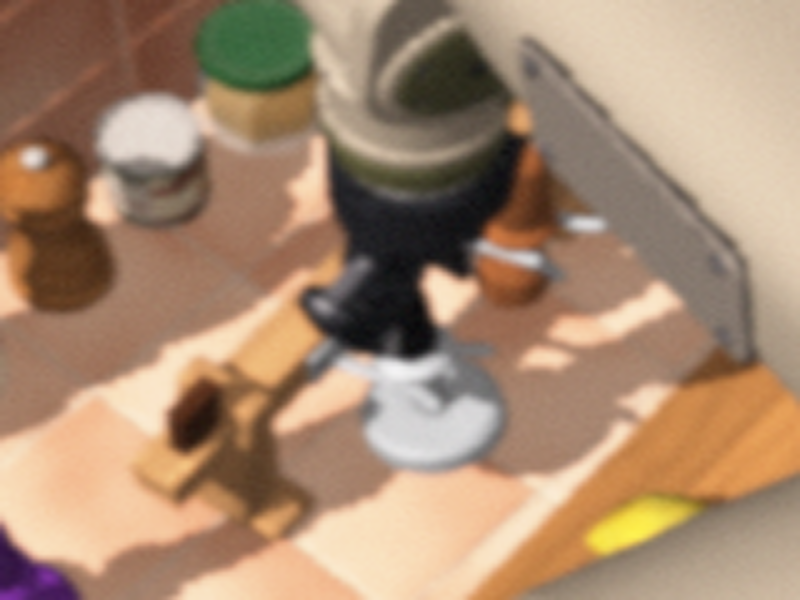

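The pounder hangs with its collar on the fork at (415,365), disc off the worktop at (432,415), and the wedge is seated at (195,412). Withdrawing straight up.

Request:
drive_tool(
  motion=[
    [0,0,0.01,0,0,0,0.4],
    [0,0,0.03,0,0,0,0.4],
    [0,0,0.06,0,0,0,0.4],
    [0,0,0.1,0,0,0,0.4],
    [0,0,0.16,0,0,0,0.4],
    [0,0,0.24,0,0,0,0.4],
    [0,0,0.34,0,0,0,0.4],
    [0,0,0.46,0,0,0,0.4],
    [0,0,0.5,0,0,0,0.4],
    [-0.13,0,0.5,0,0,0,0.4],
    [-0.26,0,0.5,0,0,0,0.4],
    [-0.39,0,0.5,0,0,0,0.4],
    [-0.39,0,0.5,0,0,0,0.4],
    [-0.39,0,0.5,0,0,0,0.4],
    [-0.39,0,0.5,0,0,0,0.4],
    [-0.39,0,0.5,0,0,0,0.4],
    [-0.39,0,0.5,0,0,0,0.4],
    [-0.39,0,0.5,0,0,0,0.4],
  ],
)

```text
t: 12.15
tcp_pos: [0.4003, -0.0967, 0.3154]
ee_rot: [-0.0, -0.052, 0.999, 0.0]
contact_force: [-0.1, 0.3, -1.0]
grip_width: 0.0595
grasp_force: 0.0
```

```bash
python3 - <<'E'
from h import *
p,d,K,V=grab("scene"); C=cloud(d,K,V)
for x,y in((.56,.006),(.588,-.282)):
    g=(np.abs(C[...,0]-x)<.02)&(np.abs(C[...,1]-y)<.022)&(p.max(2)<95)&(C[...,2]>.145)&(C[...,2]<.2)
    print("wedge",g.sum(),np.percentile(C[g][:,2],[50,90,97]).round(3) if g.any() else 0)
cv2.imwrite("pics/s6.png",cv2.resize(p[180:320,250:410],(800,600),interpolation=2)[...,::-1])
E
```

```text
wedge 52 [0.157 0.163 0.164]
wedge 15 [0.157 0.162 0.165]
```

View pics/s6.png

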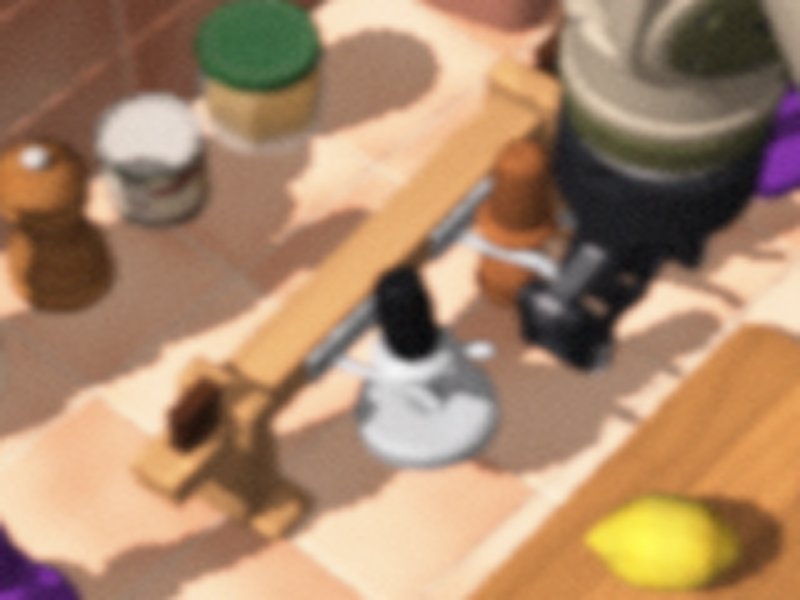

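The pounder hangs free in the fork at (420,370). Both wedge tops measure the same height, and the bystanders have not moved.

```bash
python3 -c "
from station import manip
print(manip.job_done())"
```

```text
the job is handed in; nothing more can be done
None
```

The left wedge is home after two taps with the disc lifted clear between them, the pounder hangs released in the free fork, and the job was handed in at about 12 s; the hand-in gave no verdict.

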